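# Index the board fixture one hole over

## Task

The board fixture's swing arm is locked by a spring pin with a yellow ring. Hook a fingertip under the top of the ring, lift the pin, swing the arm just one hole over to the hole marked by the green stud, and let the ring down so that the pin springs fully home there. Do not pinch the ring or pick anything up, do not take the arm to the red stud or past the green one, and leave the things standing around where they are.

Things in the scene. Friction and masses are not known exactly. Their poses are not given: they have to be found in the camera images.
- base: Fixed grey plate, 240 x 260 mm, top face 18 mm above the table. Origin on the arm's pivot axis at table height; reaches 178 mm to its -x (robot) side, 62 mm to +x, 130 mm to each y side. Yaw up to 0.25 rad either way. Five holes, 13 mm wide, on a 125 mm radius about the pivot, 20 degrees (0.349 rad) apart, the middle one straight to -x.
- swing_arm (a joint): Arm angle about the vertical pivot, rad; 0 = middle hole (the start), holes at -0.698, -0.349, 0, 0.349, 0.698. Positive = anticlockwise from above: the ring end, which points to the base's -x (robot side), goes to the base's -y (right, seen from the robot). Turns with slight friction (about 1 N at the ring) only while the pin is lifted, and stays where it is left.
- pin (a joint): Height of the spring pin, m: 0 home in a hole, 0.010 when its end just clears the plate, stop at 0.022. A spring presses it down: about 5 N to start lifting, 8 N at the stop. Let down between holes it rests on the plate at about 0.010 (not home) and drops into a hole when the arm is pushed over it.
- ring (a point): Centre of the yellow ring's opening, on the pin axis, 125 mm from the pivot, 109 mm above the table when the pin is home. Axes turn with the arm: z up, -x away from the pivot (to the robot), y across the ring. Upright loop of 8 mm round bar in the y-z plane, seen through along x; opening 60 mm wide, 50 mm high, corners rounded; outside 76 mm wide.
- pin_axis (a point): Point on the pin's axis, level with the base plate's top face when the pin is home; moves with arm and pin.
- green_stud: Small domed green stud, 16 mm across and 6 mm high, on the base plate 163 mm from the pivot, straight out from the hole the pin must go to: one of the two holes next to the middle one. Origin under its centre. When the pin is in its hole the pin axis is 38 mm from it.
- red_stud: The same in red, marking the hole on the other side, where the arm must not go.
- glue_bottle: Grey and white bottle, 37 mm wide, 60 mm high, loose bystander. Origin under its centre.
- black_tape: Roll of black tape lying flat, 58 mm wide, 18 mm high, loose bystander.
- solder_spool: Blue spool of solder wire, 62 x 101 x 36 mm, loose bystander.
- tweezers: Steel tweezers, 122 mm long, lying flat, loose bystander.
- part_box: Small cardboard box, 45 x 62 x 40 mm, loose bystander.
- white_tub: White tub, 75 mm wide, 62 mm high, loose bystander.
- red_cup: Red cup, 70 mm wide, 78 mm high, loose bystander.
- amber_bottle: Amber bottle with black cap, 50 mm wide, 134 mm high, loose bystander.
- pivot (a point): On the pivot axis, at the top of the aluminium arm, 34 mm above the table. The arm is 36 mm wide and reaches 145 mm from here to the ring end. A blue circuit board sits on it over the pivot, 110 mm along the arm (55 mm each way), 68 mm across, highest part 73 mm above the table.
- ring_bar (a point): Middle of the underside of the ring's straight top bar (40 mm long along y), 25 mm above the ring's centre. Lift here: a finger fits in from the robot's side, tilted 35 to 50 degrees forward from straight down, its axis through the ring's centre and its tip some 15 mm through. Below the ring a 9 mm stem enters a round housing, 27 mm wide, top 60 mm above the table.

How it is judged:
By the outcome, as a careful person would: the job done as asked, in the order asked, and still so for the second after the job is handed in, with the robot touching nothing.
It also fails if it takes over 42 s, if anything falls off the work surface, if the arm or the gripper's body presses on something with over 40 N, if the wrist force passes 120 N, or if a joint passes its speed limit or range.

## Robot

A 6-joint arm with a two-finger parallel gripper is mounted at the origin on a cart in front of the work surface, level with it; the furniture and walls round the work are solid. World frame = base frame: x ahead of the robot, y to its left, z up, the work surface at z = 0. Lengths are in m, angles in rad, forces in N, time in s.
With the tool pointing down it reaches from about 0.35 to 0.775 m from the base axis. Payload 5.5 kg.
Tool frame: the origin (TCP) lies at the very end of the fingers, on their centre line; the grasp point (between the pads) lies env.pinch_z behind it (env.pinch_z is the distance from the TCP to the grasp point, in m); z points along the fingers, y is the line along which they close (so a half turn about z gives the same grasp; the last joint's range is limited). The gripper opens to 85 mm and grips with 20 to 120 N. Pads are 22 mm wide; open, the fingers measure 114 mm over their backs; the gripper's body (76 mm by 85 mm) begins 54 mm behind the grasp point. The pads swing forward as they close: fully open they stand 13 mm farther back than shut.
Start: joints at [-1.284, 0.313, 0.046, 1.304, 0, 1.431], TCP at [0.238, -0.523, 0.231] pointing down, gripper open.
Joint ranges: [-2.76, 2.76], [-0.86, 1.69], [-1.03, 1.26], [-2.2, 2.34], [-1.47, 1.5], [-3.14, 3.14]. Speed limits (rad/s): [2.57, 2.57, 3.14, 3.14, 3.14, 3.14].

## Interface

Orientations are given as a unit quaternion [w, x, y, z].
In Python, from workcell import env, eyes gives the robot as it stands.
- The arm moves only by the shell command python3 -m jog 'ROWS' [FORCE]. ROWS is JSON, one flat list of numbers, 7 for each row, row after row: the shift along the world's x, y, z as a fraction of full scale, then the turn, a rotation vector about the world's x, y, z as a fraction of full scale, then the opening, from -1 (shut) to 1 (fully open), so that 0 is half open. A call has 1 to 12 rows; each row is the pose to reach, as a shift and turn from the pose commanded when the call began, turning the shorter way round; what a row does not reach only later rows make up. Full scale, the value 1, is 20 cm for a shift and pi rad for a turn. A row lasts 1/12 s, in which the tool goes at most 41.7 mm and 7.16 degrees, less where a joint would pass 70% of its speed; a pose out of reach is approached as far as the arm can. A call with a number of a shift or a turn outside -1 to 1 is refused whole. A call with a gripper value outside its range is refused whole. The fingers move at their own pace and stop on an object; FORCE is the grip in N (left out, the last holds). Time passes only in rows, so rows that repeat a pose let the fingers close. It gives the time, the measured TCP pose, the force, the opening and the grip force at its end, in the units of the state.
- env.get_state(): the state, without advancing time (a new reading comes with each control period).
- eyes.read_camera(name): name is "scene" or "top" or "wrist"; returns (picture, depth): 384x512x3 uint8, red, green, blue; 384x512 float32, m along the optical axis (not along the pixel's ray), 0 where there is no reading.
- eyes.calibration(name): a dict with "fx", "fy", "cx", "cy" (pixels), "R" (3x3) and "t" (3): a world point X has camera coordinates R X + t; the wrist camera has in their place "tool_from_camera" (4x4, takes a point from camera to tool coordinates, whose origin is the TCP and whose axes are the flange's). Camera axes: x right, y down, z forward; pixel columns grow to the right and rows downward; lengths in m; the calibration is good to about 2 mm. A picture is of the moment at which its call begins: read the wrist's pose just before it. calibration takes no time and is no camera call.
- env.hand_in(): hands the job in; it is judged then, once.
The state is a dict: "clock": time; "joint_pos": joint angles; "qvel": joint speeds; "tau": joint torques, N m; "tcp_pos": TCP position; "orientation": TCP orientation; "wrist_force": force on the tool from outside, world axes, zero at the start; "ft_torque": the same for the moment, N m; "finger_gap": finger opening in m; "grip_force": force on a finger pad.
Only numpy, scipy, OpenCV 4.12 (cv2) and the standard library are available. Lean on these libraries where they do the work, as an engineer would, in place of code of your own. Each camera call takes 0.05 s, during which the arm holds its last target. There are 200 camera calls.

## Working session

There is one attempt and no reset: what is moved stays moved. The work goes in short steps, Python scripts to look and compute and a shell command to move; the robot and the scene stay as the last step left them, time stands still between calls to the robot, and variables do not carry over. Pictures are saved under pics/ and viewed, at most 10 in all, crops included, and the job is handed in when it is done.

```bash
mkdir -p pics; python3 - <<'E'
from workcell import env, eyes
import cv2, numpy as np
ims=[]
for n in ("scene","top"):
    p,d=eyes.read_camera(n); np.savez(f"pics/{n}.npz",p=p,d=d)
    cv2.imwrite(f"pics/{n}0.png",p[:,:,::-1])
    c=eyes.calibration(n); print(n,{k:np.round(v,4).tolist() for k,v in c.items()})
s=env.get_state(); print(s, env.pinch_z)
E
```

```text
scene {'fx': 465.0727, 'fy': 465.0727, 'cx': 250.4837, 'cy': 189.2002, 'R': [[0.6328, -0.774, -0.0211], [-0.3241, -0.2401, -0.915], [0.7032, 0.5859, -0.4028]], 't': [-0.3855, 0.2645, 1.0689]}
top {'fx': 470.6196, 'fy': 470.6196, 'cx': 247.5758, 'cy': 191.2484, 'R': [[-0.0265, -0.9993, -0.0261], [-0.9832, 0.0307, -0.1799], [0.1806, 0.0209, -0.9833]], 't': [-0.0427, 0.5384, 1.3482]}
{'clock': 0.1, 'joint_pos': array([-1.28362460e+00,  3.13912346e-01,  4.50951003e-02,  1.30359422e+00,
       -1.37867121e-05,  1.43120021e+00]), 'qvel': array([-0.00088451, -0.00076568,  0.00214479,  0.00147858, -0.00159613,
       -0.00029257]), 'tau': array([ 2.10225051e-03, -4.81728208e+01,  2.99243206e+01,  1.28198782e-02,
       -2.11491379e-04, -1.41360314e-05]), 'tcp_pos': array([ 0.23787038, -0.52299452,  0.23050643]), 'orientation': array([-8.04864396e-04,  9.77319584e-01,  2.11768217e-01, -6.64093577e-05]), 'wrist_force': array([0.16601464, 0.1197256 , 0.69549386]), 'ft_torque': array([ 0.03372534, -0.00302067, -0.0139154 ]), 'grip_force': 0.0, 'finger_gap': 0.08541923065544321} 0.0187
```

View pics/scene0.png

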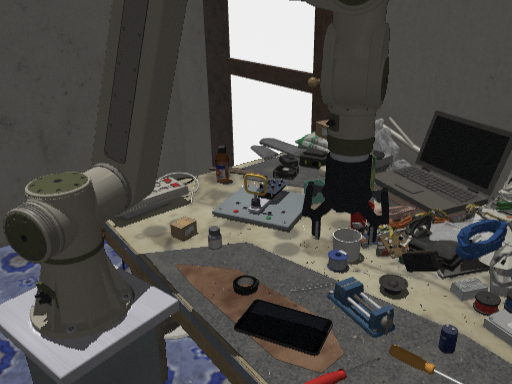

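View pics/top0.png

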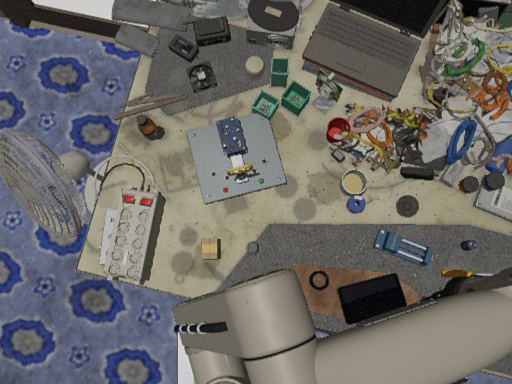

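The top view shows the plate around (238,158), with the yellow ring at (241,170), the red stud at (226,190) and the green stud at (262,181). Green is to the right (-y), so the arm has to go to +0.349. The glue bottle (252,248) and box (210,248) stand on the robot side.

```bash
cat > h.py <<'E'
import numpy as np, cv2
from workcell import env, eyes
def ray(c,u,v):
    d=c["R"].T@np.array([(u-c["cx"])/c["fx"],(v-c["cy"])/c["fy"],1]); return -c["R"].T@c["t"], d
def onplane(c,u,v,z):
    o,d=ray(c,u,v); return o+d*(z-o[2])/d[2]
def proj(c,X):
    q=c["R"]@X+c["t"]; return np.array([c["fx"]*q[0]/q[2]+c["cx"],c["fy"]*q[1]/q[2]+c["cy"]])
def cloud(c,d,m):
    v,u=np.nonzero(m&(d>0)); z=d[v,u]
    q=np.stack([(u-c["cx"])/c["fx"]*z,(v-c["cy"])/c["fy"]*z,z]); return (c["R"].T@(q-np.array(c["t"])[:,None])).T
def blobs(m):
    n,l,s,ce=cv2.connectedComponentsWithStats(m.astype(np.uint8)); return [(s[i].tolist(),ce[i].round(1).tolist(),l==i) for i in range(1,n) if s[i,4]>=6]
E
python3 - <<'E'
from h import *
def roi(sh,x0,x1,y0,y1):
    r=np.zeros(sh,bool); r[y0:y1,x0:x1]=1; return r
for n,b in (("top",(185,290,110,205)),("scene",(205,315,165,235))):
    z=np.load(f"pics/{n}.npz"); p,d=z["p"],z["d"]; c=eyes.calibration(n); h=cv2.cvtColor(p,cv2.COLOR_RGB2HSV); H,S,V=[h[...,i].astype(int) for i in range(3)]
    r=roi(H.shape,*b)
    for nm,m in (("yellow",(H>15)&(H<35)&(S>110)&(V>90)),("green",(H>45)&(H<85)&(S>90)),("red",((H<8)|(H>172))&(S>120)&(V>80)),("blue",(H>100)&(H<130)&(S>90))):
        for s,ce,l in blobs(m&r):
            C=cloud(c,d,l); print(n,nm,s,ce,"z.02:",onplane(c,*ce,.021).round(4),"cloud med",np.median(C,0).round(4),"min",C.min(0).round(3),"max",C.max(0).round(3))
    if n=="top":
        m=r&(d>0); C=cloud(c,d,m); vv,uu=np.nonzero(m); k=(abs(C[:,2]-.018)<.008); m2=np.zeros(H.shape,np.uint8); m2[vv[k],uu[k]]=1
        m2=cv2.morphologyEx(m2,cv2.MORPH_OPEN,np.ones((3,3)))
        l=max(blobs(m2),key=lambda t:t[0][4])[2]; pts=np.argwhere(l)[:,::-1]
        P=np.array([onplane(c,u,v,.018)[:2] for u,v in pts]); R=cv2.minAreaRect((P*1000).astype(np.float32)); print("plate",R)
E
```

```text
top yellow [227, 164, 25, 9, 57] [239.3, 167.5] z.02: [ 0.6165 -0.0343  0.021 ] cloud med [ 0.5888 -0.0382  0.1399] min [ 0.579 -0.072  0.127] max [ 0.599 -0.003  0.147]
top yellow [235, 171, 7, 3, 12] [238.2, 172.0] z.02: [ 0.6025 -0.0306  0.021 ] cloud med [ 0.5884 -0.0325  0.0831] min [ 0.584 -0.041  0.056] max [ 0.598 -0.024  0.09 ]
top green [253, 110, 22, 10, 62] [264.7, 113.5] z.02: [ 0.7866 -0.1175  0.021 ] cloud med [ 0.7789 -0.1178  0.0405] min [ 0.763 -0.146  0.002] max [ 0.804 -0.081  0.063]
top green [259, 179, 5, 4, 17] [260.9, 180.6] z.02: [ 0.5736 -0.0989  0.021 ] cloud med [ 0.5719 -0.0992  0.0233] min [ 0.569 -0.105  0.019] max [ 0.579 -0.093  0.031]
top red [223, 188, 5, 4, 15] [225.1, 189.5] z.02: [0.5495 0.0104 0.021 ] cloud med [0.5496 0.0103 0.022 ] min [0.544 0.004 0.017] max [0.555 0.016 0.029]
top blue [233, 117, 5, 5, 15] [235.1, 119.7] z.02: [ 0.7697 -0.0247  0.021 ] cloud med [ 0.7559 -0.0257  0.0564] min [ 0.753 -0.032  0.05 ] max [ 0.766 -0.02   0.06 ]
top blue [217, 118, 26, 35, 223] [229.2, 133.5] z.02: [ 0.7256 -0.0055  0.021 ] cloud med [ 0.7147 -0.
[... 608 characters left out ...]
1361] min [ 0.575 -0.076  0.006] max [0.855 0.199 0.141]
scene green [266, 216, 5, 3, 11] [268.0, 217.4] z.02: [ 0.5695 -0.1013  0.021 ] cloud med [ 0.5701 -0.0989  0.0197] min [ 0.565 -0.106  0.014] max [ 0.587 -0.088  0.024]
scene red [234, 210, 4, 2, 8] [235.5, 210.5] z.02: [0.5459 0.008  0.021 ] cloud med [0.5452 0.0086 0.0207] min [0.537 0.005 0.019] max [0.553 0.012 0.023]
scene blue [216, 165, 9, 4, 28] [219.9, 166.8] z.02: [0.7974 0.3062 0.021 ] cloud med [0.7182 0.2295 0.0622] min [0.714 0.216 0.054] max [0.73  0.25  0.067]
scene blue [275, 180, 5, 4, 8] [276.9, 181.5] z.02: [0.81   0.0421 0.021 ] cloud med [ 0.7484 -0.0036  0.0518] min [ 0.74  -0.009  0.05 ] max [0.762 0.012 0.055]
```

Pivot, studs, plate and ring agree. The pivot is at (0.710,-0.011), yaw is about 0.22, and the studs are 0.112 m apart against an expected 0.1115. The ring is at (0.5885,-0.038), with its bar at z≈0.138. Next I work out the rotations.

```bash
cat >> h.py <<'E'
from scipy.spatial.transform import Rotation as Ro
def tool(yaw,tilt):
    f=np.array([np.cos(yaw),np.sin(yaw),0]); u=np.array([0,0,1.]); z=f*np.sin(tilt)-u*np.cos(tilt); x=f*np.cos(tilt)+u*np.sin(tilt)
    return Ro.from_matrix(np.stack([x,np.cross(z,x),z],1))
def state():
    s=env.get_state(); return s, Ro.from_quat(s["orientation"],scalar_first=True)
E
python3 - <<'E'
from h import *
s,R=state(); T=tool(.22,np.radians(46)); print((T*R.inv()).as_rotvec()/np.pi)
a=T.apply([0,0,1]); ring=np.array([.5885,-.038,.109]); print(a,"pre",ring-.07*a,"in",ring+.015*a)
T2=tool(.569,np.radians(46)); print("swing rot",(T2*T.inv()).as_rotvec()/np.pi)
E
```

```text
[ 0.08086979 -0.2428144  -0.06244399]
[ 0.70200188  0.15698125 -0.69465837] pre [ 0.53935987 -0.04898869  0.15762609] in [ 0.59903003 -0.03564528  0.09858012]
swing rot [3.10795494e-17 3.32995173e-18 1.11090150e-01]
```

```bash
python3 -m jog '[0.75,1,0.15,0,0,0,-1, 0.75,1,0.15,0,0,0,-1, 0.75,1,0.15,0,0,0,-1, 0.75,1,0.15,0,0,0,-1, 0.75,1,0.15,0,0,0,-1, 0.75,1,0.15,0,0,0,-1, 0.75,1,0.15,0,0,0,-1, 0.75,1,0.15,0,0,0,-1]' 20
```

```text
clock: 0.77
tcp_pos: [0.3893, -0.3215, 0.2616]
orientation: [0.0, 0.977, 0.214, 0.0]
wrist_force: [-1.0, -0.1, -0.9]
finger_gap: -0.0005
grip_force: 0.0
```

```bash
python3 -m jog '[0.7,1,0.05,0.081,-0.243,-0.062,-1, 0.7,1,0.05,0.081,-0.243,-0.062,-1, 0.7,1,0.05,0.081,-0.243,-0.062,-1, 0.7,1,0.05,0.081,-0.243,-0.062,-1, 0.7,1,0.05,0.081,-0.243,-0.062,-1, 0.7,1,0.05,0.081,-0.243,-0.062,-1, 0.7,1,0.05,0.081,-0.243,-0.062,-1, 0.7,1,0.05,0.081,-0.243,-0.062,-1, 0.7,1,0.05,0.081,-0.243,-0.062,-1, 0.7,1,0.05,0.081,-0.243,-0.062,-1, 0.7,1,0.05,0.081,-0.243,-0.062,-1]'; python3 - <<'E'
from h import *
s,R=state(); T=tool(.22,np.radians(46)); a=T.apply([0,0,1]); ring=np.array([.5885,-.038,.109])
print((T*R.inv()).as_rotvec()/np.pi,(ring-.07*a-s["tcp_pos"])/.2)
E
```

```text
clock: 1.68
tcp_pos: [0.5291, -0.126, 0.273]
orientation: [-0.041, 0.915, 0.101, 0.389]
wrist_force: [-0.6, -0.0, -0.2]
finger_gap: -0.0002
grip_force: 0.0
[0.00116372 0.00038605 0.00055415] [ 0.05118146  0.38484576 -0.57667004]
```

```bash
python3 -m jog '[0,0.385,-0.2,0,0,0,-1, 0,0.385,-0.2,0,0,0,-1, 0,0.385,-0.2,0,0,0,-1, 0.05,0.385,-0.575,0,0,0,-1, 0.05,0.385,-0.575,0,0,0,-1, 0.05,0.385,-0.575,0,0,0,-1, 0.05,0.385,-0.575,0,0,0,-1]'; python3 - <<'E'
from h import *
s,R=state(); np.savez("pics/w1s.npz",t=s["tcp_pos"],R=R.as_matrix())
a,d=eyes.read_camera("wrist"); b,_=eyes.read_camera("scene"); np.savez("pics/w1.npz",p=a,d=d)
b=cv2.resize(b[120:260,180:340],None,fx=2.4,fy=2.4,interpolation=cv2.INTER_CUBIC); b=np.vstack([b,np.zeros((384-b.shape[0],384,3),np.uint8)])
b=b[:, :288] if False else b
im=np.hstack([a,b]); im=cv2.resize(im,(800,int(im.shape[0]*800/im.shape[1]))); cv2.imwrite("pics/w1.png",im[...,::-1])
c=eyes.calibration("wrist"); print({k:np.round(v,4).tolist() for k,v in c.items()})
E
```

```text
clock: 2.27
tcp_pos: [0.5377, -0.0465, 0.1546]
orientation: [-0.044, 0.916, 0.101, 0.387]
wrist_force: [0.5, -1.1, 0.6]
finger_gap: 0.0
grip_force: 0.0
{'fx': 274.5301, 'fy': 274.5301, 'cx': 255.0715, 'cy': 188.4949, 'tool_from_camera': [[-0.0003, -0.9527, -0.3038, 0.0784], [1.0, -0.0002, -0.0004, -0.0005], [0.0003, -0.3038, 0.9527, -0.1423], [0.0, 0.0, 0.0, 1.0]]}
```

View pics/w1.png

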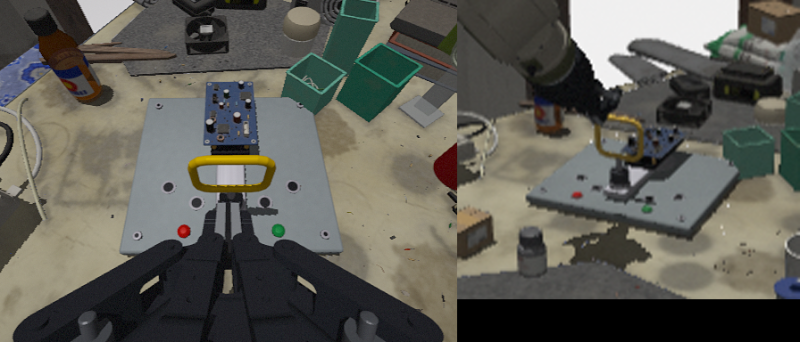

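The wrist view shows the shut fingers in front of the ring: finger middle at column ~229, ring spanning 189–275 (middle 232). The green stud is on the right at (279,230). Now I refine the ring position from this view before going in.

```bash
python3 - <<'E'
from h import *
z=np.load("pics/w1.npz"); q=np.load("pics/w1s.npz"); c=eyes.calibration("wrist"); M=np.eye(4); M[:3,:3]=q["R"]; M[:3,3]=q["t"]
W=M@np.array(c["tool_from_camera"]); Rc=W[:3,:3].T; cc=dict(c,R=Rc,t=-Rc@W[:3,3])
h=cv2.cvtColor(z["p"],cv2.COLOR_RGB2HSV).astype(int); m=(h[...,0]>15)&(h[...,0]<35)&(h[...,1]>130)&(h[...,2]>90)
m[:150]=0; m[240:]=0; m[:,:190]=0; m[:,330:]=0
l=max(blobs(m),key=lambda t:t[0][4])[2]; C=cloud(cc,z["d"],l); C=C[(abs(C[:,0]-.589)<.05)]
print(len(C),C.min(0),C.max(0)); lo,hi=C.min(0),C.max(0)
top=C[C[:,2]>.130]; print("bar",np.median(top,0)); Y=C[:,:2]; mu=Y.mean(0); u,s_,vt=np.linalg.svd(Y-mu); print("dir yaw",np.arctan2(-vt[0,0],vt[0,1])); t=(Y-mu)@vt[0]; print("mid",mu+vt[0]*(t.min()+t.max())/2,np.ptp(t))
s,R=state(); T=tool(.22,np.radians(46)); a=T.apply([0,0,1])
for r in ([.5885,-.038,.109],):
    print("move/0.2 to in",(np.array(r)+.015*a-s["tcp_pos"])/.2, "a",a, (T*R.inv()).as_rotvec()/np.pi,s["tcp_pos"])
E
```

```text
902 [ 0.57704008 -0.07241319  0.12498498] [ 0.59790217 -0.00113472  0.14389131]
bar [ 0.58735653 -0.0377474   0.14093547]
dir yaw -2.911861250557671
mid [ 0.58710105 -0.03688366] 0.07267599382255183
move/0.2 to in [ 0.2966195   0.06077444 -0.29942954] a [ 0.70200188  0.15698125 -0.69465837] [8.20013489e-04 8.34801734e-04 8.77429793e-05] [ 0.53970613 -0.04780017  0.15846603]
```

```bash
python3 -m jog '[0.07,0.015,-0.075,0,0,0,-1, 0.15,0.03,-0.15,0,0,0,-1, 0.22,0.045,-0.225,0,0,0,-1, 0.295,0.06,-0.3,0,0,0,-1, 0.295,0.06,-0.3,0,0,0,-1, 0.295,0.06,-0.3,0,0,0,-1]'; python3 - <<'E'
from h import *
a,d=eyes.read_camera("wrist"); b,_=eyes.read_camera("scene")
b=cv2.resize(b[140:240,200:320],(460,384),interpolation=cv2.INTER_CUBIC)
im=np.hstack([a[100:340,110:410],cv2.resize(b,(288,240))]); im=cv2.resize(im,(800,int(im.shape[0]*800/im.shape[1]))); cv2.imwrite("pics/w2.png",im[...,::-1])
print(env.get_state()["tcp_pos"])
E
```

```text
clock: 2.87
tcp_pos: [0.5985, -0.0352, 0.0978]
orientation: [-0.042, 0.915, 0.102, 0.389]
wrist_force: [-0.4, -0.1, -0.4]
finger_gap: 0.0
grip_force: 0.0
[ 0.59787428 -0.03521218  0.09835183]
```

View pics/w2.png

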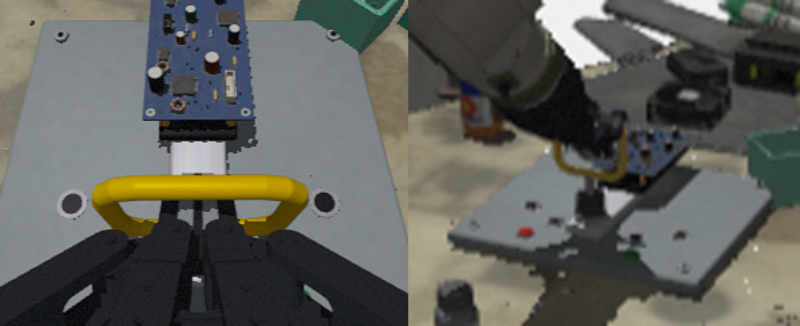

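The fingertips (columns 160–235) pass under the top bar (row ~190) in the middle of the ring, with no contact force. Lifting now.

```bash
python3 -m jog '[0,0,0.03,0,0,0,-1, 0,0,0.05,0,0,0,-1, 0,0,0.05,0,0,0,-1]'; python3 -m jog '[0,0,0.025,0,0,0,-1, 0,0,0.05,0,0,0,-1, 0,0,0.05,0,0,0,-1]';  python3 -m jog '[0,0,0.0125,0,0,0,-1, 0,0,0.025,0,0,0,-1, 0,0,0.025,0,0,0,-1]'
```

```text
clock: 3.22
tcp_pos: [0.5969, -0.0349, 0.108]
orientation: [-0.042, 0.915, 0.101, 0.389]
wrist_force: [-1.2, 0.1, 0.0]
finger_gap: -0.0005
grip_force: 0.0
clock: 3.47
tcp_pos: [0.5956, -0.0343, 0.1157]
orientation: [-0.042, 0.915, 0.101, 0.387]
wrist_force: [-3.7, -1.6, -5.6]
finger_gap: 0.0004
grip_force: 3.2
clock: 3.72
tcp_pos: [0.5956, -0.0341, 0.1201]
orientation: [-0.043, 0.915, 0.101, 0.387]
wrist_force: [-5.7, -1.9, -6.7]
finger_gap: 0.0002
grip_force: 4.1
```

```bash
python3 -m jog '[0,0,0.0125,0,0,0,-1, 0,0,0.025,0,0,0,-1, 0,0,0.025,0,0,0,-1]'; cat > ringz.py <<'E'
from h import *
s,R=state(); p,d=eyes.read_camera("wrist"); c=eyes.calibration("wrist"); M=np.eye(4); M[:3,:3]=R.as_matrix(); M[:3,3]=s["tcp_pos"]
W=M@np.array(c["tool_from_camera"]); Rc=W[:3,:3].T; cc=dict(c,R=Rc,t=-Rc@W[:3,3])
h=cv2.cvtColor(p,cv2.COLOR_RGB2HSV).astype(int); m=(h[...,0]>15)&(h[...,0]<35)&(h[...,1]>130)&(h[...,2]>70)
m[:150]=0; m[300:]=0; m[:,:130]=0; m[:,390:]=0
l=max(blobs(m),key=lambda t:t[0][4])[2]; C=cloud(cc,d,l); C=C[np.abs(C-np.median(C,0)).max(1)<.06]
zt=np.percentile(C[:,2],98); B=C[C[:,2]>zt-.010]; Y=B[:,:2]; mu=Y.mean(0); vt=np.linalg.svd(Y-mu,full_matrices=False)[2]; v=vt[0]*np.sign(vt[0,1]); t=(Y-mu)@v
mid=mu+v*(t.min()+t.max())/2; piv=np.array([.7105,-.0107])
print("top z",zt.round(4),"mid",mid.round(4),"ext",np.ptp(t).round(4),"yaw",np.arctan2(-v[0],v[1]).round(3),"yaw from pivot",np.arctan2(*(piv-mid)[::-1]).round(3),"r",np.linalg.norm(piv-mid).round(4),"tcp",s["tcp_pos"].round(4),"F",s["wrist_force"].round(1))
E
python3 ringz.py
```

```text
clock: 3.97
tcp_pos: [0.5957, -0.0341, 0.1251]
orientation: [-0.043, 0.915, 0.101, 0.387]
wrist_force: [-6.1, -2.3, -7.0]
finger_gap: -0.0003
grip_force: 4.6
top z 0.1584 mid [ 0.5875 -0.0373] ext 0.0707 yaw 0.222 yaw from pivot 0.213 r 0.1259 tcp [ 0.5957 -0.0341  0.1251] F [-6.1 -2.3 -7. ]
```

The ring top is 15 mm above home and the force matches the spring. Swinging about the pivot, stopping short first.

```bash
python3 -m jog '[0.004,-0.016,0,0,0,0.009,-1, 0.008,-0.033,0,0,0,0.018,-1, 0.0125,-0.049,0,0,0,0.028,-1, 0.0175,-0.0655,0,0,0,0.037,-1, 0.023,-0.081,0,0,0,0.046,-1, 0.029,-0.0975,0,0,0,0.055,-1, 0.036,-0.114,0,0,0,0.064,-1, 0.0425,-0.13,0,0,0,0.074,-1, 0.05,-0.145,0,0,0,0.083,-1, 0.0575,-0.16,0,0,0,0.092,-1, 0.0575,-0.16,0,0,0,0.092,-1]'; python3 ringz.py
```

```text
clock: 4.93
tcp_pos: [0.609, -0.0685, 0.1258]
orientation: [-0.097, 0.891, 0.232, 0.378]
wrist_force: [-6.7, -4.2, -6.7]
finger_gap: 0.0001
grip_force: 4.9
top z 0.1591 mid [ 0.6021 -0.074 ] ext 0.0702 yaw 0.536 yaw from pivot 0.529 r 0.1255 tcp [ 0.609  -0.0685  0.1258] F [-6.7 -4.2 -6.7]
```

```bash
python3 -m jog '[0.003,-0.006,0,0,0,0.004,-1, 0.007,-0.012,0,0,0,0.008,-1, 0.0105,-0.0175,0,0,0,0.011,-1, 0.0105,-0.0175,0,0,0,0.011,-1]'; python3 ringz.py
```

```text
clock: 5.32
tcp_pos: [0.6106, -0.0713, 0.1256]
orientation: [-0.103, 0.887, 0.247, 0.376]
wrist_force: [-6.4, -3.3, -6.9]
finger_gap: 0.0003
grip_force: 4.8
top z 0.1589 mid [ 0.6039 -0.0769] ext 0.0702 yaw 0.562 yaw from pivot 0.556 r 0.1254 tcp [ 0.6106 -0.0713  0.1256] F [-6.4 -3.3 -6.9]
```

```bash
python3 -m jog '[0.003,-0.005,0,0,0,0.003,-1, 0.003,-0.005,0,0,0,0.003,-1, 0.003,-0.005,-0.015,0,0,0.003,-1, 0.003,-0.005,-0.03,0,0,0.003,-1, 0.003,-0.005,-0.045,0,0,0.003,-1, 0.003,-0.005,-0.06,0,0,0.003,-1, 0.003,-0.005,-0.075,0,0,0.003,-1, 0.003,-0.005,-0.09,0,0,0.003,-1, 0.003,-0.005,-0.105,0,0,0.003,-1, 0.003,-0.005,-0.12,0,0,0.003,-1, 0.003,-0.005,-0.13,0,0,0.003,-1, 0.003,-0.005,-0.13,0,0,0.003,-1]'; python3 ringz.py
```

```text
clock: 6.37
tcp_pos: [0.6122, -0.0712, 0.101]
orientation: [-0.106, 0.885, 0.252, 0.377]
wrist_force: [0.4, -0.6, 0.2]
finger_gap: -0.0001
grip_force: 0.0
top z 0.1429 mid [ 0.6047 -0.0781] ext 0.0706 yaw 0.574 yaw from pivot 0.567 r 0.1255 tcp [ 0.6122 -0.0712  0.101 ] F [ 0.4 -0.6  0.2]
```

The pin dropped the full height and the force is zero. Backing out along the finger axis, then up.

```bash
python3 -m jog '[0,0,-0.008,0,0,0,-1, -0.075,-0.049,0.08,0,0,0,-1, -0.15,-0.097,0.165,0,0,0,-1, -0.225,-0.146,0.25,0,0,0,-1, -0.3,-0.194,0.335,0,0,0,-1, -0.45,-0.3,0.55,0,0,0,-1, -0.6,-0.4,0.75,0,0,0,-1, -0.6,-0.4,0.75,0,0,0,-1, -0.6,-0.4,0.75,0,0,0,-1]'; python3 - <<'E'
from h import *
t,d=eyes.read_camera("top"); b,_=eyes.read_camera("scene")
c=eyes.calibration("top"); h=cv2.cvtColor(t,cv2.COLOR_RGB2HSV).astype(int); m=(h[...,0]>15)&(h[...,0]<35)&(h[...,1]>110)&(h[...,2]>90); m[:140]=0;m[200:]=0;m[:,:200]=0;m[:,290:]=0
for s,ce,l in blobs(m): C=cloud(c,d,l); print(s,ce,np.median(C,0),C.max(0))
im=np.hstack([t[90:280,130:400],cv2.resize(b[140:240,190:332],(270,190),interpolation=cv2.INTER_CUBIC)]); im=cv2.resize(im,(800,281)); cv2.imwrite("pics/end.png",im[...,::-1])
E
```

```text
clock: 7.17
tcp_pos: [0.4915, -0.1545, 0.2554]
orientation: [-0.102, 0.885, 0.252, 0.378]
wrist_force: [0.5, -0.4, -0.3]
finger_gap: -0.0002
grip_force: 0.0
[243, 155, 22, 17, 107] [253.3, 163.2] [ 0.60591831 -0.07763115  0.13461628] [ 0.62411801 -0.04859069  0.14893161]
```

View pics/end.png

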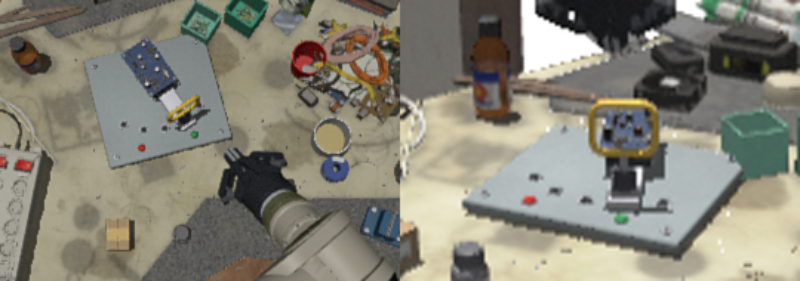

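The arm points at the green stud, the ring is down at home height (top 0.143; it would be 0.153 if resting on the plate), the bystanders are where they were, and the gripper is clear.

```bash
python3 -c "
from workcell import env
print(env.hand_in())"
```

```text
the job is handed in; nothing more can be done
None
```

The pin is home in the hole by the green stud: I hooked the ring, lifted the pin, swung the arm one hole over, let the ring down, and handed the job in with the robot clear at about 7 s on the clock.

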